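# Fit the tank lid and hold the tank in the welding fixture

### The job

Set the loose lid squarely on the small open tank, without dropping it, so that it sits down level all round with its locating frame inside the rim. Then stand the closed tank flat on the drilled fixture plate and press it into the corner, one long side flush against the long stop bar and one end flush against the short one, so that the lid can be tacked on there. Finish while still holding it, pushed firmly against both stops at once with the lid seated, and leave the magnet, the tape roll and the other loose things where they lie.

Things in the scene. Friction and masses are not known exactly. Their poses are not given: they have to be found in the camera images.
- tank: loose sheet-steel tank, 0.3-0.5 kg: open-topped box 100 mm long (its x), 56 wide (y), 50 tall; walls and floor 4 mm, mouth 92 x 48. Origin: centre of the underside; starts upright on the worktop. A pipe stub (12 mm thick, 16 long) leaves its -x end, axis 32 mm up: it passes over the stop bars, so either end may face the short stop. Grip across the 56 mm, fingertips above the bars
- lid: loose steel lid, 0.15-0.25 kg: plate 100 (its x) x 56 (y) x 5 mm; below it a frame of 6 mm round bar, 87 x 43 mm outside, fits in the tank's mouth with 2.5 mm play each side; on top a brass hexagon plug 26 mm across flats (facing its +-y), 16 tall. Origin: centre of the frame's underside; plate z 6-11 mm, plug top 27. Starts plug up. Seated, its origin is 44 mm above the tank's, either way round
- fixture: fixed, drilled dark steel base plate on the worktop, 160 mm (its x) x 220 mm (its y), 12 mm thick, carrying the two stop bars. Origin: centre of the underside; top at z 12 mm. Oiled, like the bars: friction about 0.3. Pushed home, the tank's long axis lies along the plate's y and its origin stands at x +22, y +20, z +12 mm in this frame
- stop_long: fixed steel bar on the plate along its far (+x) edge, 145 mm long (y), 25 wide, 16 tall, top 28 mm above the worktop; origin: centre of its underside, at x +62.5, y -15.5, z +12 mm in the fixture's frame. The tank's long side goes against the face that looks to the fixture's -x, 12.5 mm from its origin
- stop_short: fixed steel bar on the plate along its left (+y) edge, square to the long one, 100 mm long (its own y), 25 wide, 16 tall; origin: centre of its underside, at x -12, y +82.5, z +12 mm in the fixture's frame. The tank's end goes against the face that looks to the fixture's -y, 12.5 mm from its origin. The corner between the bars is open
- arrow_magnet: bystander: flat red welding magnet, 75 x 100 x 16 mm, loose on the worktop; origin: centre of its underside
- tape_roll: bystander: roll of masking tape, 100 mm across, 25 mm tall, lying flat; origin: centre of its underside
- steel_bar: bystander: short offcut of steel bar, 20 x 85 x 12 mm, at the right; origin: centre of its underside

How it is judged:
By the outcome, as a careful person would: the job done as asked, in the order asked, and still so for the second after the job is handed in, while the arm keeps its last pose, push and grip.
It also fails if it takes over 72 s, if anything falls off the work surface, if the arm or the gripper's body presses on something with over 40 N, if the wrist force passes 120 N, or if a joint passes its speed limit or range.

### The arm

A 7-joint arm with a two-finger parallel gripper is mounted at the origin on a cart in front of the work surface, level with it; the furniture and walls round the work are solid. World frame = base frame: x ahead of the robot, y to its left, z up, the work surface at z = 0. Lengths are in m, angles in degrees, forces in N, time in s.
With the tool pointing down it reaches from about 0.425 to 0.825 m from the base axis. Payload 3.6 kg.
Tool frame: the origin (TCP) lies on the centre line of the jaws, within the pads' length; the fingertips stand 17 mm ahead of it and the grasp point (between the pads) lies 2 mm behind it; z points along the fingers, y is the direction in which the jaws open and shut (so a half turn about z gives the same grasp; the last joint's range is limited). The gripper opens to 93 mm and grips with 3 to 60 N. Pads are 15 mm wide; open, the fingers measure 128 mm over their backs; the gripper's body (75 mm by 188 mm) begins 65 mm behind the grasp point.
Start: joints at [66.778, 35.231, -0.722, 81.555, 0.464, 63.22, -2.315], TCP at [0.24, -0.604, 0.236] pointing down, gripper open.
Joint ranges: [-178.69, 178.69], [-17.37, 117.87], [-77.05, 75.6], [15.02, 138.74], [-78.02, 258.01], [0.78, 113.62], [-162.83, 162.83]. Speed limits (degrees/s): [159.86, 159.86, 180, 180, 180, 180, 180].

### API

Orientations are given as a 3x3 rotation matrix whose columns are the frame's x, y, z axes.
In Python, from workcell import bot, viewer, workorder gives the robot as it stands. The module is installed in compiled form; this text tells all that it offers.
- The arm moves only by the tool apply_moves, never from a script. Its argument "rows" is a list of rows, each a list of 3 entries, a list of its own where there are three numbers: the shift along the tool's x, y, z in mm, then the turn, a rotation vector about the tool's x, y, z in rad, then the opening, from 0 (shut) to 1 (fully open). A call has 1 to 10 rows; each row is the pose to reach, as a shift and turn from the pose commanded when the call began, along the tool's axes at that moment; what a row does not reach only later rows make up. A row lasts 1/12 s, in which the tool goes at most 41.7 mm and 7.16 degrees, less where a joint would pass 70% of its speed; a pose out of reach is approached as far as the arm can. A call with a gripper value outside its range is refused whole. The fingers move at their own pace and stop on an object; "squeeze" is the grip in N (left out, the last holds). Time passes only in rows, so rows that repeat a pose let the fingers close. It gives the time, the measured TCP pose, the force and the opening at its end, in the units of the state.
- bot.sense(): the state, without advancing time (a new reading comes with each control period).
- viewer.read_camera(name): name is "scene" or "top" or "wrist"; returns the picture (384x512x3 uint8, blue, green, red); there is no depth.
- viewer.camera_params(name): a dict with "fx", "fy", "cx", "cy" (pixels), "rvec" (rotation vector, rad) and "tvec" (3), from world to camera coordinates, as OpenCV has them; the wrist camera has in their place "hand_eye" (4x4, takes a point from camera to tool coordinates, whose origin is the TCP and whose axes are the flange's). Camera axes: x right, y down, z forward; pixel columns grow to the right and rows downward; lengths in m; the calibration is good to about 2 mm. The wrist camera is an equidistant fisheye: a pixel r from the principal point sees the ray r / f radians off the axis. A picture is of the moment at which its call begins: read the wrist's pose just before it. camera_params takes no time and is no camera call.
- workorder.hand_in(): hands the job in, once; it reports no verdict.
The state is a dict: "time": time; "q": joint angles; "qd": joint speeds; "joint_efforts": joint torques, N m; "eef_pos": TCP position; "tcp_rot": TCP orientation; "wrist_force": force on the tool from outside, world axes, zero at the start; "torque": the same for the moment, N m; "opening": opening from 0.0 (shut) to 1.0 (fully open).
Only numpy, scipy, OpenCV 4.12 (cv2) and the standard library are available. Lean on these libraries where they do the work, as an engineer would, in place of code of your own. Each camera call takes 0.05 s, during which the arm holds its last target.

## Working session

There is one attempt and no reset: what is moved stays moved. The work goes in short steps, Python scripts to look and compute and a tool call to move; the robot and the scene stay as the last step left them, time stands still between calls to the robot, and variables do not carry over. Pictures are saved under pics/ and viewed, and the job is handed in when it is done.

Besides the shell and the picture viewer there is one more tool, called after "Call:" by a JSON object that holds its "name" and its "arguments". apply_moves: Moves the arm, as the interface text tells. Its arguments: {"type":"object","properties":{"rows":{"type":"array","items":{"type":"array"}},"squeeze":{"type":"number"}},"required":["rows"]}

```bash
mkdir -p pics
python3 - <<'E'
from workcell import bot, viewer
import cv2
print(bot.sense())
for n in ("scene","top","wrist"):
    print(n,viewer.camera_params(n))
    cv2.imwrite(f"pics/{n}0.png",viewer.read_camera(n))
E
```

```text
{'time': 0.0, 'q': array([66.77754584, 35.28771705, -0.7222959 , 81.6391733 ,  0.46609172,
       63.22147522, -2.31468026]), 'qd': array([-0.02095726,  0.06318788, -0.03991765,  0.00325177,  0.06042906,
        0.12578286, -0.02135427]), 'joint_efforts': array([ 7.48548100e-04, -4.58941090e+01,  2.08940422e-01, -1.65745175e+01,
       -6.11859933e-02,  2.06119817e-02,  2.19497692e-04]), 'eef_pos': array([ 0.24009785, -0.6032273 ,  0.23451098]), 'tcp_rot': array([[ 9.29078172e-01,  3.69882058e-01, -1.00666245e-03],
       [ 3.69883421e-01, -9.29075252e-01,  2.33058318e-03],
       [-7.32242630e-05, -2.53764171e-03, -9.99996778e-01]]), 'wrist_force': array([0.10177402, 1.06395722, 0.71337718]), 'torque': array([-0.02559357,  0.01412687, -0.01552818]), 'opening': 0.9981671383670657}
scene {'fx': 348.0405780268094, 'fy': 348.0405780268094, 'cx': 250.33701420323413, 'cy': 195.61626054111, 'rvec': array([ 0.63484809, -2.45592657,  1.37825721]), 'tvec': array([0.43725695, 0.21732377, 0.6842234 ])}
top {'fx': 405.96895997023415, 'fy': 405.96895997023415, 'cx': 253.31722430119063, 'cy': 191.6526568296581, 'rvec': array([ 2.10542622, -2.15560211,  0.15903693]), 'tvec': array([-0.07348377,  0.56195142,  1.05418145])}
wrist {'fx': 297.3186396354542, 'fy': 297.3186396354542, 'cx': 252.7194372947244, 'cy': 187.62259492779438, 'hand_eye': array([[-5.65931299e-04, -9.65391496e-01, -2.60804409e-01,
         7.30125641e-02],
       [ 9.99999812e-01, -6.07776235e-04,  7.97947233e-05,
        -4.06686092e-04],
       [-2.35543869e-04, -2.60804315e-01,  9.65391658e-01,
        -1.49888405e-01],
       [ 0.00000000e+00,  0.00000000e+00,  0.00000000e+00,
         1.00000000e+00]])}
```

View pics/top0.png

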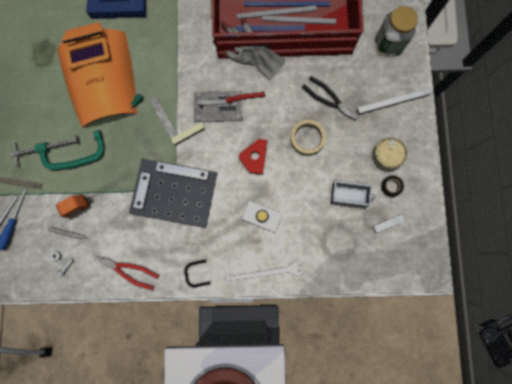

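View pics/scene0.png

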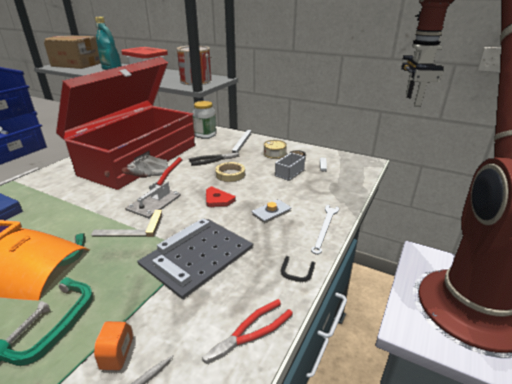

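View pics/wrist0.png

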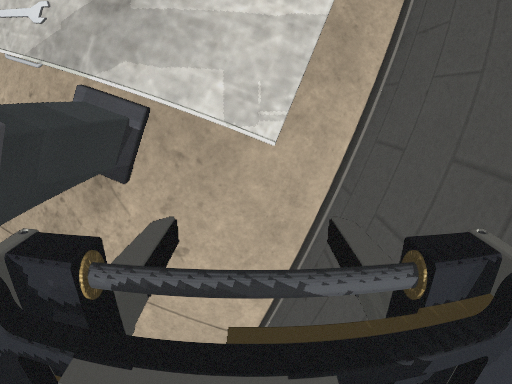

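```bash
cat > h.py <<'E'
import numpy as np, cv2
from workcell import bot, viewer
def cam(n):
    p=viewer.camera_params(n); K=np.array([[p['fx'],0,p['cx']],[0,p['fy'],p['cy']],[0,0,1]])
    R=cv2.Rodrigues(np.array(p['rvec']))[0]; return K,R,np.array(p['tvec'])
def px2w(n,uv,z):
    K,R,t=cam(n); d=R.T@np.linalg.inv(K)@np.array([uv[0],uv[1],1.]); c=-R.T@t
    return c+d*(z-c[2])/d[2]
def w2px(n,P):
    K,R,t=cam(n); q=(R@np.asarray(P).T).T+t; q=q@K.T; return q[...,:2]/q[...,2:]
# wrist; s = state at picture
def wpx2w(s,uv,z):
    p=viewer.camera_params('wrist'); H=np.array(p['hand_eye']); 
    v=np.array([(uv[0]-p['cx'])/p['fx'],(uv[1]-p['cy'])/p['fy']]); th=np.linalg.norm(v)
    d=np.r_[v/th*np.sin(th),np.cos(th)] if th>1e-9 else np.array([0,0,1.])
    Rt=np.array(s['tcp_rot']); c=Rt@H[:3,3]+s['eef_pos']; d=Rt@H[:3,:3]@d
    return c+d*(z-c[2])/d[2]
def ww2px(s,P):
    p=viewer.camera_params('wrist'); H=np.array(p['hand_eye']); Rt=np.array(s['tcp_rot'])
    q=(np.atleast_2d(P)-s['eef_pos'])@Rt; q=(q-H[:3,3])@H[:3,:3]
    r=np.linalg.norm(q[:,:2],axis=1); th=np.arctan2(r,q[:,2])
    return np.c_[q[:,0]/r*th*p['fx']+p['cx'],q[:,1]/r*th*p['fy']+p['cy']]
def yawR(a): 
    c,s=np.cos(a),np.sin(a); return np.array([[c,-s,0],[s,c,0],[0,0,1.]])
def delta(s_pos,s_rot,pos,rot):
    """move in tool axes from pose: mm, rotvec"""
    Rt=np.array(s_rot); return 1000*Rt.T@(np.array(pos)-s_pos), cv2.Rodrigues(Rt.T@np.array(rot))[0].ravel()
E
python3 - <<'E'
from h import *
im=cv2.imread('pics/top0.png')
cv2.imwrite('pics/topc.png',cv2.resize(im[140:240,120:420],None,fx=2.66,fy=2.66,interpolation=cv2.INTER_CUBIC))
print('lid plug',px2w('top',(262.5,215.5),.02))
print('tank',px2w('top',(351,195),.05))
for uv in [(142,159),(217,171),(207,227),(130,213)]: print(px2w('top',uv,.012))
E
```

```text
lid plug [ 0.49728544 -0.11011172  0.02      ]
tank [ 0.54366938 -0.34848577  0.05      ]
[0.66726957 0.22765108 0.012     ]
[0.62698347 0.01468559 0.012     ]
[0.46996906 0.04351641 0.012     ]
[0.51388362 0.25772911 0.012     ]
```

View pics/topc.png

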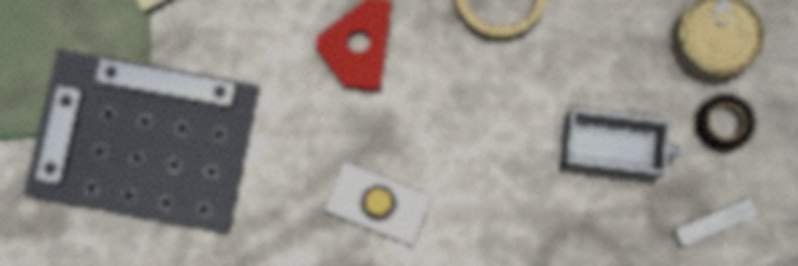

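```bash
cat >> h.py <<'E'
def down(yawdeg):
    a=np.radians(yawdeg); x=np.array([np.cos(a),np.sin(a),0]); z=np.array([0,0,-1.]); return np.c_[x,np.cross(z,x),z]
def go(pos,yaw):
    s=bot.sense(); d,r=delta(s['eef_pos'],s['tcp_rot'],pos,down(yaw)); print('shift',d.round(1),'turn',r.round(4),'t',s['time'])
E
python3 -c "
from h import *
go((.5,-.26,.235),72)"
```

```text
shift [ 3.684e+02 -2.229e+02  2.000e-01] turn [-1.800e-03 -8.000e-04 -8.778e-01] t 0.15
```

Call:
{"name": "apply_moves", "arguments": {"rows": [[[368,-223,0],[0,0,-0.878],1],[[368,-223,0],[0,0,-0.878],1],[[368,-223,0],[0,0,-0.878],1],[[368,-223,0],[0,0,-0.878],1],[[368,-223,0],[0,0,-0.878],1],[[368,-223,0],[0,0,-0.878],1],[[368,-223,0],[0,0,-0.878],1],[[368,-223,0],[0,0,-0.878],1],[[368,-223,0],[0,0,-0.878],1],[[368,-223,0],[0,0,-0.878],1]]}}

```text
time: 0.98
eef_pos: [0.4922, -0.2698, 0.2355]
tcp_rot: [[0.309, 0.951, -0.0], [0.951, -0.309, 0.0], [0.0, -0.0, -1.0]]
wrist_force: [0.3, 0.4, -0.0]
opening: 0.999
```

Call:
{"name": "apply_moves", "arguments": {"rows": [[[0,0,0],[0,0,0],1],[[0,0,0],[0,0,0],1],[[0,0,0],[0,0,0],1]]}}

```text
time: 1.23
eef_pos: [0.491, -0.2721, 0.2353]
tcp_rot: [[0.309, 0.951, -0.001], [0.951, -0.309, -0.001], [-0.001, -0.001, -1.0]]
wrist_force: [-1.8, -0.4, 0.0]
opening: 0.999
```

```bash
cat >> h.py <<'E'
import pickle
def shot(name):
    s=bot.sense(); im=viewer.read_camera('wrist'); cv2.imwrite(f'pics/{name}.png',im); pickle.dump(s,open(f'pics/{name}.pkl','wb')); return s,im
def rot_yaw(s): return np.degrees(np.arctan2(s['tcp_rot'][1][0],s['tcp_rot'][0][0]))
E
python3 -c "
from h import *
s,im=shot('w1');print(s['eef_pos'],rot_yaw(s),s['wrist_force'],s['time'])
cv2.imwrite('pics/w1b.png',cv2.resize(im,None,fx=1.55,fy=1.55,interpolation=cv2.INTER_CUBIC))"
```

```text
[ 0.49101028 -0.27208219  0.23532654] 72.00010794826565 [-1.82322774 -0.41332991  0.01607615] 1.2333
```

View pics/w1b.png

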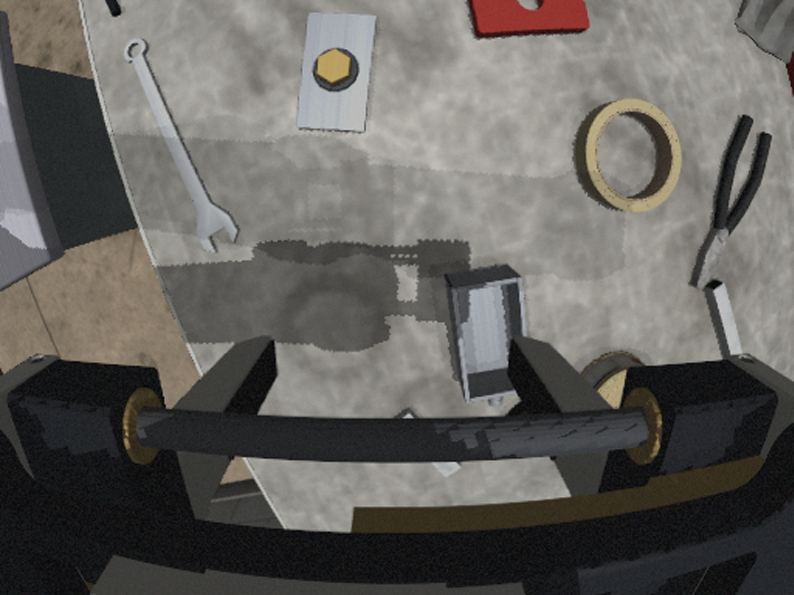

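```bash
python3 -c "
import cv2,numpy as np
im=cv2.imread('pics/w1.png')
a=cv2.resize(im[0:96,180:256],None,fx=5,fy=5,interpolation=cv2.INTER_CUBIC)
b=cv2.resize(im[165:265,275:350],None,fx=5,fy=5,interpolation=cv2.INTER_CUBIC)
o=np.zeros((500,780,3),np.uint8);o[:480,:380]=a;o[:500,390:765]=b
cv2.imwrite('pics/w1c.png',o)"
```

```text
(no output)
```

View pics/w1c.png

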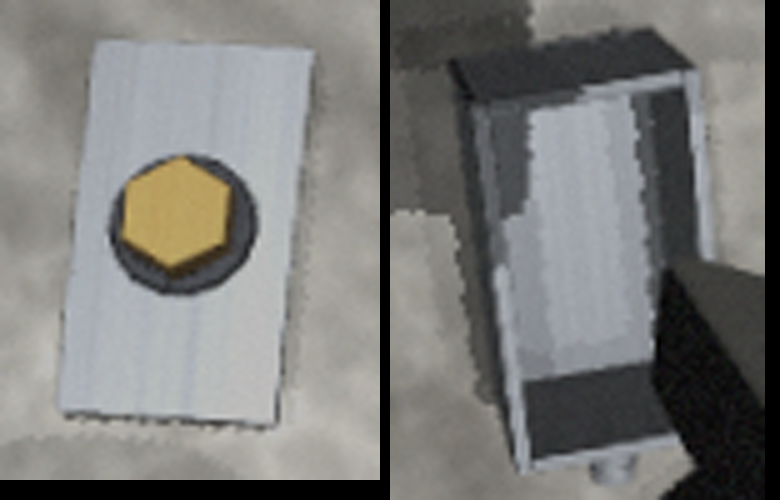

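```bash
cat >> h.py <<'E'
from scipy.optimize import least_squares
def fit(s,uv,loc,x0):
    """uv Nx2 wrist pixels, loc Nx3 local points; fit x,y,yaw(deg)"""
    uv=np.array(uv,float); loc=np.array(loc,float)
    f=lambda p:(ww2px(s,loc@yawR(np.radians(p[2])).T+[p[0],p[1],0])-uv).ravel()
    r=least_squares(f,x0); return r.x.round(4), r.fun.reshape(-1,2).round(2)
E
python3 -c "
from h import *
s=pickle.load(open('pics/w1.pkl','rb'))
L=(np.array([(98,41),(312,50),(278,424),(62,412)])+.5)/5-.5+[180,0]
print([wpx2w(s,u,.011).round(4) for u in L])
print(fit(s,L,[(.05,.028,.011),(.05,-.028,.011),(-.05,-.028,.011),(-.05,.028,.011)],(.5,-.11,64)))
print(fit(s,L,[(.05,.028,.011),(.05,-.028,.011),(-.05,-.028,.011),(-.05,.028,.011)],(.5,-.11,64)))
T=(np.array([(475,102),(697,70),(522,472),(450,65),(655,32)])-[390,0]+.5)/5-.5+[275,165]
print([wpx2w(s,u,.05).round(4) for u in T[:3]])
print(fit(s,T,[(.05,.028,.05),(.05,-.028,.05),(-.05,.028,.05),(.05,.028,0.0),(.05,-.028,0)],(.54,-.35,83)))
"
```

```text
[array([ 0.491 , -0.0533,  0.011 ]), array([ 0.5412, -0.075 ,  0.011 ]), array([ 0.5027, -0.1664,  0.011 ]), array([ 0.4524, -0.145 ,  0.011 ])]
(array([ 0.4968, -0.1099, 67.1199]), array([[-0.46, -0.12],
       [ 0.59, -0.38],
       [ 0.45,  0.2 ],
       [-0.62,  0.24]]))
(array([ 0.4968, -0.1099, 67.1199]), array([[-0.46, -0.12],
       [ 0.59, -0.38],
       [ 0.45,  0.2 ],
       [-0.62,  0.24]]))
[array([ 0.53  , -0.3001,  0.05  ]), array([ 0.5833, -0.3091,  0.05  ]), array([ 0.5153, -0.3989,  0.05  ])]
(array([ 0.5496, -0.3549, 81.5343]), array([[-0.32,  1.11],
       [ 1.09, -0.  ],
       [-0.34,  1.01],
       [ 0.02, -1.12],
       [-0.46, -1.04]]))
```

```bash
python3 -c "
from h import *
go((.4968,-.1099,.10),67.1)"
```

```text
shift [157.3 -44.6 135.1] turn [-0.0011  0.0014  0.0833] t 1.2833
```

Call:
{"name": "apply_moves", "arguments": {"rows": [[[157.3,-44.6,135],[0,0,0.083],1],[[157.3,-44.6,135],[0,0,0.083],1],[[157.3,-44.6,135],[0,0,0.083],1],[[157.3,-44.6,135],[0,0,0.083],1],[[157.3,-44.6,135],[0,0,0.083],1],[[157.3,-44.6,135],[0,0,0.083],1],[[157.3,-44.6,135],[0,0,0.083],1],[[157.3,-44.6,135],[0,0,0.083],1]]}}

```text
time: 1.95
eef_pos: [0.4977, -0.1105, 0.1008]
tcp_rot: [[0.389, 0.921, -0.0], [0.921, -0.389, -0.002], [-0.001, 0.001, -1.0]]
wrist_force: [0.5, 0.4, -0.4]
opening: 0.999
```

```bash
python3 -c "
from h import *
s,im=shot('w2');print(s['eef_pos'],rot_yaw(s),s['wrist_force'],s['time'],s['qd'].round(2))
cv2.imwrite('pics/w2b.png',cv2.resize(im,None,fx=1.55,fy=1.55,interpolation=cv2.INTER_CUBIC))"
```

```text
[ 0.49766888 -0.11048058  0.10079614] 67.07874820787418 [ 0.53624624  0.39672923 -0.40851944] 1.95 [ 1.34 -1.    0.72 -1.14 -0.01 -0.03 -0.2 ]
```

View pics/w2b.png

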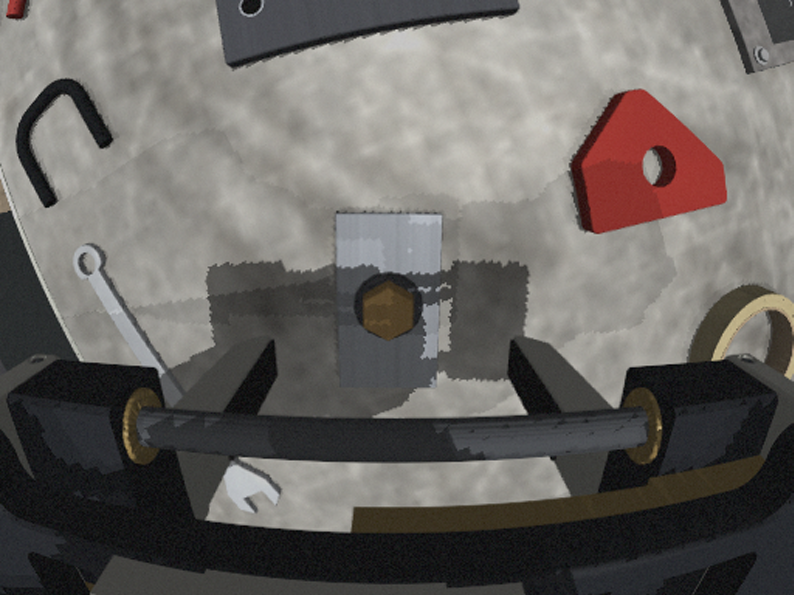

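```bash
python3 -c "
from h import *
s=pickle.load(open('pics/w2.pkl','rb'))
L=(np.array([(336,212),(442,212),(436.5,388),(339.5,387)])+.5)/1.55-.5
x,r=fit(s,L,[(.05,.028,.011),(.05,-.028,.011),(-.05,-.028,.011),(-.05,.028,.011)],(.5,-.11,64))
print(x,r)
print(wpx2w(s,((389+.5)/1.55-.5,(308)/1.55-.5),.027))
go((x[0],x[1],.0315),x[2])"
```

```text
[ 0.4964 -0.1094 66.6499] [[-0.45  0.26]
 [ 0.37  0.68]
 [-0.22 -0.7 ]
 [ 0.3  -0.48]]
[ 0.49806238 -0.10646566  0.027     ]
shift [ 1.1 -2.4 69.8] turn [0.002  0.0014 0.0062] t 2.0
```

Call:
{"name": "apply_moves", "arguments": {"rows": [[[0.9,-1.8,35],[0,0.001,0.006],1],[[0.9,-1.8,60],[0,0.001,0.006],1],[[0.9,-1.8,69],[0,0.001,0.006],1],[[0.9,-1.8,69],[0,0.001,0.006],1],[[0.9,-1.8,69],[0,0.001,0.006],1]]}}

```text
time: 2.42
eef_pos: [0.4971, -0.1081, 0.0324]
tcp_rot: [[0.394, 0.919, 0.002], [0.919, -0.394, 0.0], [0.001, 0.002, -1.0]]
wrist_force: [0.5, -0.2, -0.5]
opening: 1.001
```

```bash
python3 -c "
from h import *
s=bot.sense();print(s['wrist_force'],rot_yaw(s));go((.4964,-.1094,.0315),66.65)"
```

```text
[ 0.53143631 -0.20651072 -0.46329076] 66.77355559527712
shift [-1.4 -0.1  0.9] turn [ 0.0015 -0.0007  0.0022] t 2.4167
```

Well placed. Close on the plug.

Call:
{"name": "apply_moves", "arguments": {"rows": [[[-1,0,0.8],[0,0,0],0],[[-1,0,0.8],[0,0,0],0],[[-1,0,0.8],[0,0,0],0],[[-1,0,0.8],[0,0,0],0],[[-1,0,0.8],[0,0,0],0],[[-1,0,0.8],[0,0,0],0],[[-1,0,0.8],[0,0,0],0],[[-1,0,0.8],[0,0,0],0]], "squeeze": 35}}

```text
time: 3.08
eef_pos: [0.4961, -0.1074, 0.0309]
tcp_rot: [[0.392, 0.92, 0.0], [0.92, -0.392, 0.001], [0.001, -0.0, -1.0]]
wrist_force: [-0.5, -0.2, 0.1]
opening: 0.472
```

Call:
{"name": "apply_moves", "arguments": {"rows": [[[0,0,0],[0,0,0],0],[[0,0,0],[0,0,0],0],[[0,0,0],[0,0,0],0],[[0,0,-2],[0,0,0],0],[[0,0,-20],[0,0,0],0],[[0,0,-50],[0,0,0],0],[[0,0,-90],[0,0,0],0],[[0,0,-120],[0,0,0],0],[[0,0,-120],[0,0,0],0]]}}

```text
time: 3.83
eef_pos: [0.4996, -0.108, 0.1563]
tcp_rot: [[0.392, 0.92, 0.012], [0.92, -0.392, -0.001], [0.004, 0.011, -1.0]]
wrist_force: [1.4, -0.3, -2.6]
opening: 0.277
```

```bash
python3 -c "
from h import *
s,im=shot('w3');print(s['eef_pos'],rot_yaw(s),s['wrist_force'],s['torque'],s['time'],s['opening']*93)
cv2.imwrite('pics/w3b.png',cv2.resize(im,None,fx=1.55,fy=1.55,interpolation=cv2.INTER_CUBIC))"
```

```text
[ 0.49960886 -0.1079542   0.15633968] 66.89972332158884 [ 1.43380274 -0.32478755 -2.5564016 ] [-0.03538431 -0.18240615  0.00112057] 3.8333 25.790629359328193
```

View pics/w3b.png

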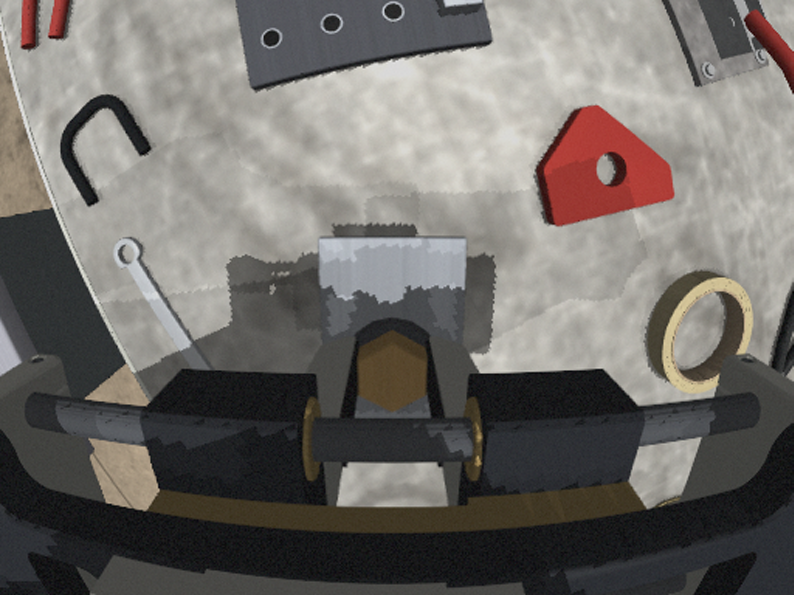

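```bash
python3 -c "
from h import *
s=pickle.load(open('pics/w3.pkl','rb'))
for uv in [(318.5,237),(466.5,237)]:
  w=wpx2w(s,(np.array(uv)+.5)/1.55-.5,s['eef_pos'][2]-.0199); print(s['tcp_rot'].T@(w-s['eef_pos'])*1000)
s=bot.sense();print(s['eef_pos'],s['torque'],s['wrist_force'])
go((.5496-.148*0.06,-.3549+.06,.20),81.5)"
```

```text
[ 48.20125187 -27.22432232  19.77389634]
[48.07918488 28.29680308 20.4054267 ]
[ 0.49784259 -0.10787429  0.1536189 ] [-0.04170637 -0.01235088 -0.03426399] [ 0.56816199 -0.16333028 -2.62445487]
shift [-155.1  113.1  -46. ] turn [ 0.0069 -0.0016 -0.2549] t 3.8833
```

```bash
python3 -c "
from h import *
go((.534,-.46,.17),81.5)"
```

```text
shift [-309.7  171.5  -16. ] turn [ 0.0069 -0.0016 -0.2549] t 3.8833
```

Call:
{"name": "apply_moves", "arguments": {"rows": [[[-25,14,-16],[0,0,-0.1],0],[[-60,33,-16],[0,0,-0.2],0],[[-95,53,-16],[0,0,-0.255],0],[[-131,72,-16],[0,0,-0.255],0],[[-166,92,-16],[0,0,-0.255],0],[[-202,112,-16],[0,0,-0.255],0],[[-237,131,-16],[0,0,-0.255],0],[[-272,151,-16],[0,0,-0.255],0],[[-298,165,-16],[0,0,-0.255],0],[[-309,171,-16],[0,0,-0.255],0]]}}

```text
time: 4.72
eef_pos: [0.5284, -0.465, 0.1625]
tcp_rot: [[0.154, 0.988, -0.005], [0.988, -0.154, -0.001], [-0.001, -0.005, -1.0]]
wrist_force: [-0.1, -0.0, -2.6]
opening: 0.274
```

Call:
{"name": "apply_moves", "arguments": {"rows": [[[0,0,0],[0,0,0],0],[[0,0,0],[0,0,0],0],[[0,0,0],[0,0,0],0],[[0,0,0],[0,0,0],0]]}}

```text
time: 5.05
eef_pos: [0.5327, -0.456, 0.1659]
tcp_rot: [[0.144, 0.99, -0.001], [0.99, -0.144, 0.004], [0.004, -0.001, -1.0]]
wrist_force: [-0.1, 0.8, -2.7]
opening: 0.276
```

```bash
python3 -c "
from h import *
s,im=shot('w4');print(s['eef_pos'],s['tcp_rot'].round(4),rot_yaw(s),s['wrist_force'],s['torque'],s['time'],s['opening']*93)
cv2.imwrite('pics/w4b.png',cv2.resize(im,None,fx=1.55,fy=1.55,interpolation=cv2.INTER_CUBIC))"
```

```text
[ 0.53274689 -0.45600282  0.16586839] [[ 1.440e-01  9.896e-01 -5.000e-04]
 [ 9.896e-01 -1.440e-01  3.600e-03]
 [ 3.500e-03 -1.000e-03 -1.000e+00]] 81.71823607185843 [-0.12721657  0.7856767  -2.74044562] [-0.02476957 -0.09554602  0.00493216] 5.05 25.662432001030343
```

View pics/w4b.png

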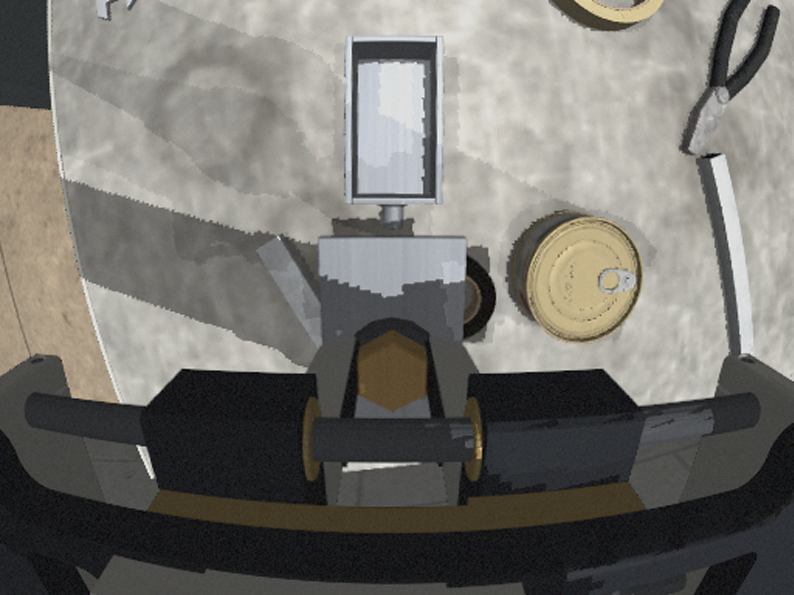

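```bash
python3 -c "
import cv2,numpy as np
im=cv2.imread('pics/w4.png')
cv2.imwrite('pics/w4c.png',cv2.resize(im[15:160,200:310],None,fx=4,fy=4,interpolation=cv2.INTER_CUBIC))"
```

```text
(no output)
```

View pics/w4c.png

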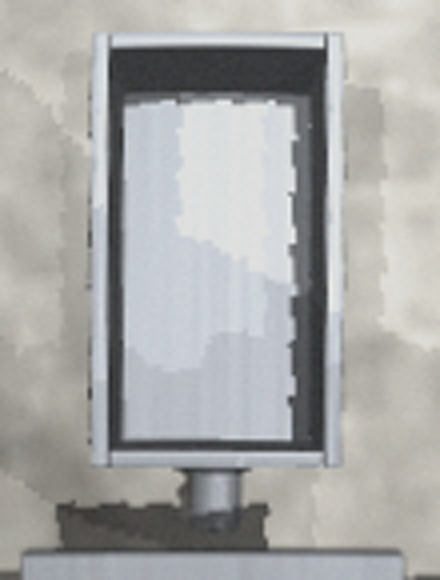

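```bash
python3 -c "
from h import *
s=pickle.load(open('pics/w4.pkl','rb'))
T=(np.array([(92,32.),(344,32),(341,468),(94,468)])+.5)/4-.5+[200,15]
l=[(.05,.028,.05),(.05,-.028,.05),(-.05,-.028,.05),(-.05,.028,.05)]
print(fit(s,T,l,(.54,-.35,83)))
T=(np.array([(110,48.),(326,48),(325,452),(110,452)])+.5)/4-.5+[200,15]
l=[(.046,.024,.05),(.046,-.024,.05),(-.046,-.024,.05),(-.046,.024,.05)]
print(fit(s,T,l,(.54,-.35,83)))
for uv in [(318.5,237),(466.5,237)]:
  w=wpx2w(s,(np.array(uv)+.5)/1.55-.5,s['eef_pos'][2]-.0199); print(s['tcp_rot'].T@(w-s['eef_pos'])*1000)
"
```

```text
(array([ 0.5493, -0.3538, 81.6529]), array([[ 0.04,  0.1 ],
       [-0.1 ,  0.22],
       [ 0.44, -0.1 ],
       [-0.39, -0.18]]))
(array([ 0.5492, -0.3541, 81.6461]), array([[-0.03,  0.32],
       [-0.02,  0.43],
       [ 0.04, -0.31],
       [ 0.  , -0.38]]))
[ 48.05069448 -27.08592358  20.0973836 ]
[48.02969617 28.42883932 20.04071405]
```

```bash
python3 -c "
from h import *
s=bot.sense();print(s['eef_pos'])
go((.549,-.352,.100),81.65)"
```

```text
[ 0.53278671 -0.4564237   0.16631333]
shift [105.5   1.   66.6] turn [-0.0005 -0.0027  0.001 ] t 5.1
```

Call:
{"name": "apply_moves", "arguments": {"rows": [[[20,0,0],[0,0,0],0],[[45,0.5,5],[0,0,0],0],[[70,1,15],[0,0,0],0],[[90,1,30],[0,0,0],0],[[102,1,45],[0,0,0],0],[[105.5,1,58],[0,0,0],0],[[105.5,1,66],[0,0,0],0],[[105.5,1,66],[0,0,0],0],[[105.5,1,66],[0,0,0],0],[[105.5,1,66],[0,0,0],0]]}}

```text
time: 5.93
eef_pos: [0.549, -0.3558, 0.1016]
tcp_rot: [[0.149, 0.989, 0.002], [0.989, -0.149, -0.001], [-0.0, 0.002, -1.0]]
wrist_force: [-0.2, 0.0, -1.7]
opening: 0.275
```

```bash
python3 -c "
from h import *
s,im=shot('w5');print(s['eef_pos'],s['tcp_rot'].round(4),rot_yaw(s),s['wrist_force'],s['torque'],s['time'],s['opening']*93)
go((.549,-.352,.075),81.65)
cv2.imwrite('pics/w5b.png',cv2.resize(im,None,fx=1.55,fy=1.55,interpolation=cv2.INTER_CUBIC))"
```

```text
[ 0.54903003 -0.35584632  0.1016305 ] [[ 1.485e-01  9.889e-01  1.900e-03]
 [ 9.889e-01 -1.485e-01 -6.000e-04]
 [-3.000e-04  2.000e-03 -1.000e+00]] 81.4585840773321 [-0.19286798  0.00169799 -1.67681503] [-0.05831462 -0.09570247 -0.02493125] 5.9333 25.53578293732722
shift [ 3.8 -0.8 26.8] turn [ 0.0023  0.0003 -0.0036] t 5.9833
```

View pics/w5b.png

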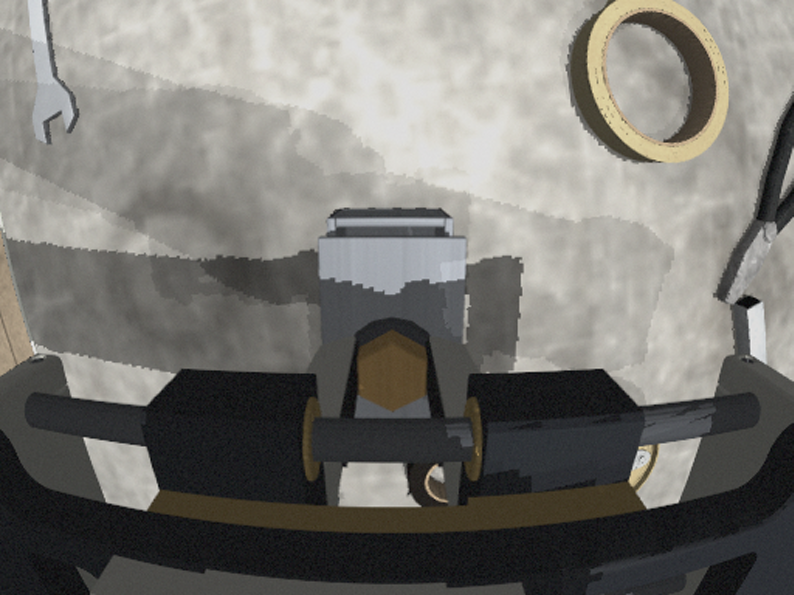

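```bash
python3 -c "
from h import *
s=pickle.load(open('pics/w5.pkl','rb'))
for uv in [(328.,218.5),(452.5,218.5)]:
  print(wpx2w(s,(np.array(uv)+.5)/1.55-.5,.05))
a=np.radians(81.65)
for sx in (.028,-.028): print('exp',np.array([.5493,-.354])+yawR(a)[:2,:2]@[.05,sx])
cv2.imwrite('pics/w5c.png',cv2.resize(cv2.imread('pics/w5.png')[128:165,195:310],None,fx=6,fy=6,interpolation=cv2.INTER_CUBIC))
s=bot.sense();print(s['eef_pos'],rot_yaw(s))
"
```

```text
[ 0.52940871 -0.30068851  0.05      ]
[ 0.58363658 -0.30890041  0.05      ]
exp [ 0.5288578  -0.30046388]
exp [ 0.58426417 -0.30859618]
[ 0.54911281 -0.35587281  0.10178726] 81.44465786353709
```

View pics/w5c.png

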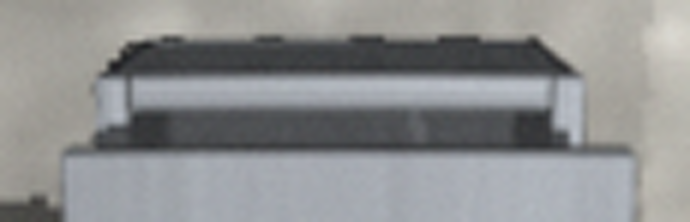

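Call:
{"name": "apply_moves", "arguments": {"rows": [[[3.8,-0.8,5],[0.0015,0,-0.0035],0],[[3.8,-0.8,12],[0.0015,0,-0.0035],0],[[3.8,-0.8,15],[0.0015,0,-0.0035],0],[[3.8,-0.8,15],[0.0015,0,-0.0035],0],[[3.8,-0.8,15],[0.0015,0,-0.0035],0],[[3.8,-0.8,15],[0.0015,0,-0.0035],0]]}}

```text
time: 6.48
eef_pos: [0.5486, -0.3509, 0.0856]
tcp_rot: [[0.144, 0.99, -0.001], [0.99, -0.144, 0.001], [0.001, -0.001, -1.0]]
wrist_force: [-0.2, 0.2, -2.7]
opening: 0.275
```

```bash
python3 -c "
from h import *
s=bot.sense();print(s['tcp_rot'].round(4),s['torque'],s['wrist_force'])
go((.549,-.352,.075),81.65)"
```

```text
[[ 1.441e-01  9.896e-01 -1.000e-03]
 [ 9.896e-01 -1.441e-01  1.100e-03]
 [ 9.000e-04 -1.100e-03 -1.000e+00]] [-0.03181276 -0.05684416  0.00194726] [-0.22582335  0.17494087 -2.73707825]
shift [-1.   0.6 10.6] turn [-0.0011 -0.0009  0.0011] t 6.4833
```

Call:
{"name": "apply_moves", "arguments": {"rows": [[[-0.6,0.3,2],[0,0,0],0],[[-0.6,0.3,4],[0,0,0],0],[[-0.6,0.3,6],[0,0,0],0],[[-0.6,0.3,7.5],[0,0,0],0],[[-0.6,0.3,8.5],[0,0,0],0],[[-0.6,0.3,8.5],[0,0,0],0]]}}

```text
time: 6.98
eef_pos: [0.5485, -0.3513, 0.0768]
tcp_rot: [[0.144, 0.99, -0.002], [0.99, -0.144, 0.001], [0.001, -0.002, -1.0]]
wrist_force: [-0.3, 0.3, -1.2]
opening: 0.278
```

Call:
{"name": "apply_moves", "arguments": {"rows": [[[0,0,1],[0,0,0],0],[[0,0,2],[0,0,0],0],[[0,0,3],[0,0,0],0],[[0,0,3],[0,0,0],0]]}}

```text
time: 7.32
eef_pos: [0.5488, -0.3514, 0.0749]
tcp_rot: [[0.144, 0.99, -0.001], [0.99, -0.144, 0.001], [0.001, -0.001, -1.0]]
wrist_force: [-2.2, 1.1, 3.0]
opening: 0.277
```

```bash
python3 -c "
from h import *
s,im=shot('w6');print(s['eef_pos'],s['wrist_force'],s['torque'])
c=viewer.read_camera('scene')
a=cv2.resize(im[120:280,180:330],None,fx=3,fy=3,interpolation=cv2.INTER_CUBIC)
b=cv2.resize(c[130:190,265:325],None,fx=5,fy=5,interpolation=cv2.INTER_CUBIC)
o=np.zeros((480,760,3),np.uint8);o[:,:450]=a;o[:300,455:755]=b
cv2.imwrite('pics/w6c.png',o)"
```

```text
[ 0.54877819 -0.35142219  0.07494181] [-2.15532078  1.10557065  3.0092503 ] [ 0.14842568  0.2114559  -0.02720473]
```

View pics/w6c.png

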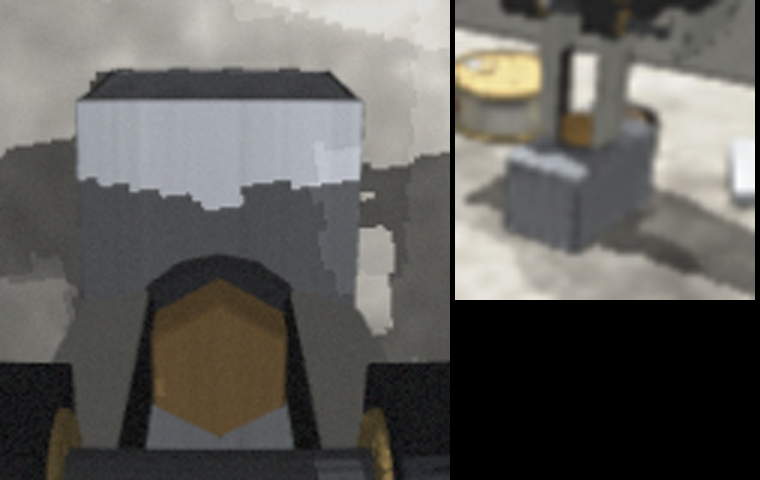

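Call:
{"name": "apply_moves", "arguments": {"rows": [[[0,0,-1],[0,0,0],0.4],[[0,0,-1],[0,0,0],0.7],[[0,0,-1],[0,0,0],1],[[0,0,-1],[0,0,0],1],[[0,0,-1],[0,0,0],1],[[0,0,-10],[0,0,0],1],[[0,0,-35],[0,0,0],1],[[0,0,-60],[0,0,0],1],[[0,0,-60],[0,0,0],1],[[0,0,-60],[0,0,0],1]]}}

```text
time: 8.25
eef_pos: [0.55, -0.352, 0.1365]
tcp_rot: [[0.144, 0.99, 0.003], [0.99, -0.144, -0.001], [-0.001, 0.003, -1.0]]
wrist_force: [-0.5, 0.5, -1.3]
opening: 0.948
```

```bash
python3 -c "
from h import *
s,im=shot('w7');print(s['eef_pos'],s['wrist_force'],s['torque'],s['opening'],s['time'])
cv2.imwrite('pics/w7b.png',cv2.resize(im[100:300,150:360],None,fx=3,fy=3,interpolation=cv2.INTER_CUBIC))
go((.5493,-.354,.12),81.65)"
```

```text
[ 0.54998219 -0.35196886  0.13651137] [-0.51629889  0.50198363 -1.32566169] [ 0.00728573 -0.0923314   0.01660212] 0.9483129392323941 8.25
shift [-2.4  0.8 14.9] turn [-0.0003 -0.0005  0.0012] t 8.3
```

View pics/w7b.png

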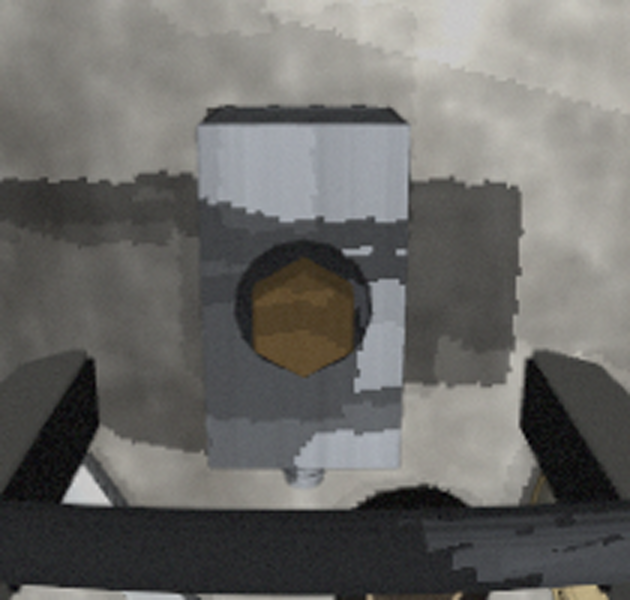

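```bash
python3 -c "
from h import *
s=pickle.load(open('pics/w7.pkl','rb'))
L=(np.array([(197.5,123),(411,123),(402,468),(206.5,468)])+.5)/3-.5+[150,100]
for z in (.05,.055,.06):
  x,r=fit(s,L,[(.05,.028,z),(.05,-.028,z),(-.05,-.028,z),(-.05,.028,z)],(.55,-.354,81)); print(z,x,r.tolist())
go((.549,-.354,.0385),81.65)
"
```

```text
0.05 [ 0.5489 -0.3548 81.6057] [[0.59, 1.01], [-0.6, 1.05], [-1.34, -1.37], [1.36, -1.4]]
0.055 [ 0.5491 -0.3534 81.6053] [[-0.18, 0.02], [0.17, 0.05], [-0.74, -0.06], [0.76, -0.09]]
0.06 [ 0.5493 -0.3521 81.6048] [[-0.98, -1.01], [0.97, -0.97], [-0.11, 1.3], [0.13, 1.27]]
shift [-2.4  0.5 96.4] turn [-0.0003 -0.0005  0.0012] t 8.3
```

Call:
{"name": "apply_moves", "arguments": {"rows": [[[-1.8,0.4,20],[0,0,0],1],[[-1.8,0.4,45],[0,0,0],1],[[-1.8,0.4,70],[0,0,0],1],[[-1.8,0.4,88],[0,0,0],1],[[-1.8,0.4,96],[0,0,0],1],[[-1.8,0.4,96],[0,0,0],1],[[-1.8,0.4,96],[0,0,0],1],[[-1.8,0.4,96],[0,0,0],1]]}}

```text
time: 8.97
eef_pos: [0.5496, -0.3535, 0.0392]
tcp_rot: [[0.144, 0.99, 0.001], [0.99, -0.144, 0.0], [0.0, 0.001, -1.0]]
wrist_force: [0.3, -0.1, 0.0]
opening: 1.001
```

```bash
python3 -c "
from h import *
s=bot.sense();print(s['tcp_rot'].round(4),s['torque'],s['wrist_force'])
go((.549,-.3535,.0385),81.63)"
```

```text
[[ 1.440e-01  9.896e-01  8.000e-04]
 [ 9.896e-01 -1.440e-01  4.000e-04]
 [ 5.000e-04  7.000e-04 -1.000e+00]] [-0.00330454 -0.04122313  0.0186636 ] [ 0.3091984  -0.08697166  0.02434038]
shift [-0.1 -0.6  0.7] turn [ 0.0007 -0.0005  0.0016] t 8.9667
```

Call:
{"name": "apply_moves", "arguments": {"rows": [[[0,-0.6,0.7],[0,0,0],0.3],[[0,-0.6,0.7],[0,0,0],0.3],[[0,-0.6,0.7],[0,0,0],0.3],[[0,-0.6,0.7],[0,0,0],0.3],[[0,-0.6,0.7],[0,0,0],0.3],[[0,-0.6,0.7],[0,0,0],0.3],[[0,-0.6,0.7],[0,0,0],0.3],[[0,-0.6,0.7],[0,0,0],0.3]], "squeeze": 45}}

```text
time: 9.63
eef_pos: [0.5484, -0.3532, 0.0376]
tcp_rot: [[0.144, 0.99, -0.001], [0.99, -0.144, 0.001], [0.001, -0.001, -1.0]]
wrist_force: [-0.4, -0.3, 1.2]
opening: 0.601
```

```bash
python3 -c "
from h import *
s,im=shot('w8');print(s['eef_pos'],s['wrist_force'],s['torque'],s['opening']*93,s['time'],rot_yaw(s))
cv2.imwrite('pics/w8b.png',cv2.resize(im,None,fx=1.55,fy=1.55,interpolation=cv2.INTER_CUBIC))"
```

```text
[ 0.54839635 -0.35317137  0.0376275 ] [-0.44916116 -0.27861495  1.1760673 ] [-0.00850829 -0.10332864  0.02906416] 55.90851127115637 9.6333 81.7232693298225
```

View pics/w8b.png

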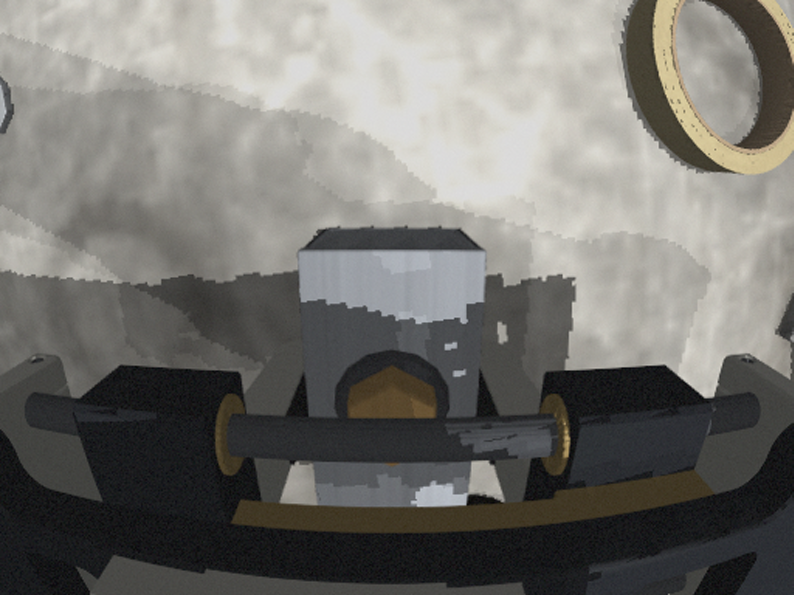

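Call:
{"name": "apply_moves", "arguments": {"rows": [[[0,0,-3],[0,0,0],0.3],[[0,0,-10],[0,0,0],0.3],[[10,0,-30],[0,0,0],0.3],[[30,0,-55],[0,0,0],0.3],[[60,0,-80],[0,0,0],0.3],[[90,0,-95],[0,0,0],0.3],[[120,0,-102],[0,0,0],0.3],[[150,0,-102],[0,0,0],0.3],[[180,0,-102],[0,0,0],0.3],[[210,0,-102],[0,0,0],0.3]]}}

```text
time: 10.52
eef_pos: [0.5773, -0.1439, 0.1393]
tcp_rot: [[0.144, 0.99, -0.004], [0.99, -0.144, 0.001], [0.001, -0.004, -1.0]]
wrist_force: [0.0, 0.0, -6.5]
opening: 0.598
```

```bash
python3 -c "
from h import *
s=bot.sense();print(s['eef_pos'],s['wrist_force'],s['torque'],s['opening']*93,s['time'],rot_yaw(s))
go((.571,.024,.14),79.3)"
```

```text
[ 0.57729786 -0.14391239  0.13930626] [ 0.03156709  0.03858687 -6.54331341] [-0.05601193 -0.11721388 -0.01903933] 55.61718185497092 10.5167 81.71645894931936
shift [165.3 -30.4  -0.4] turn [-0.0037 -0.0009  0.0422] t 10.5167
```

Call:
{"name": "apply_moves", "arguments": {"rows": [[[30,-5,0],[0,0,0.015],0.3],[[60,-10,0],[0,0,0.03],0.3],[[90,-16,0],[0,0,0.042],0.3],[[118,-21,0],[0,0,0.042],0.3],[[142,-26,0],[0,0,0.042],0.3],[[158,-29,0],[0,0,0.042],0.3],[[165,-30,0],[0,0,0.042],0.3],[[165,-30,0],[0,0,0.042],0.3],[[165,-30,0],[0,0,0.042],0.3],[[165,-30,0],[0,0,0.042],0.3]]}}

```text
time: 11.35
eef_pos: [0.5724, 0.0193, 0.1395]
tcp_rot: [[0.189, 0.982, -0.002], [0.982, -0.189, -0.001], [-0.002, -0.002, -1.0]]
wrist_force: [0.8, -0.9, -5.7]
opening: 0.595
```

```bash
python3 -c "
from h import *
s,im=shot('w9');print(s['eef_pos'],s['wrist_force'],s['torque'],s['opening']*93,s['time'],rot_yaw(s),s['tcp_rot'].round(4))
cv2.imwrite('pics/w9b.png',cv2.resize(im,None,fx=1.55,fy=1.55,interpolation=cv2.INTER_CUBIC))"
```

```text
[0.57242444 0.01932473 0.1395344 ] [ 0.79846134 -0.90384777 -5.68226997] [-0.04166151 -0.08815458  0.02932166] 55.374517510421484 11.35 79.1322209148231 [[ 0.1885  0.9821 -0.002 ]
 [ 0.9821 -0.1885 -0.0011]
 [-0.0015 -0.0018 -1.    ]]
```

View pics/w9b.png

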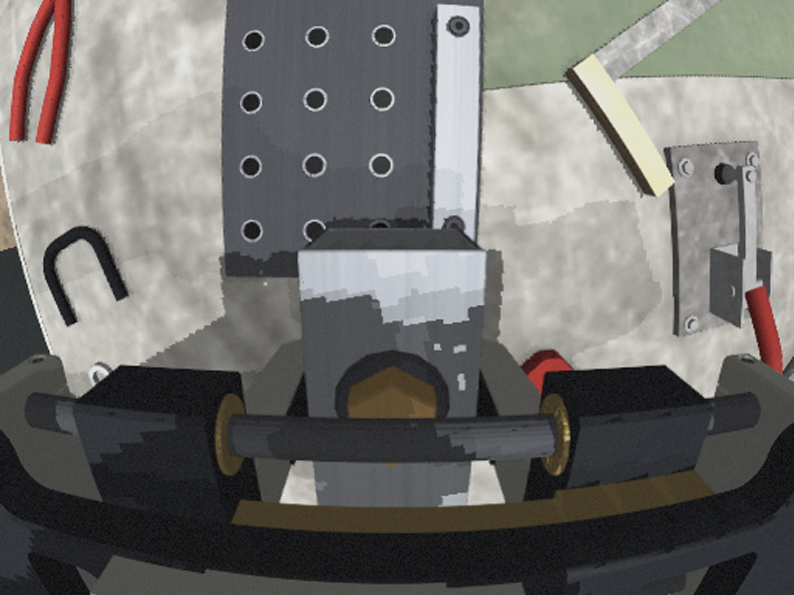

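Call:
{"name": "apply_moves", "arguments": {"rows": [[[25,0,0],[0,0,0],0.3],[[50,0,0],[0,0,0],0.3],[[70,0,0],[0,0,0],0.3],[[80,0,0],[0,0,0],0.3],[[80,0,0],[0,0,0],0.3],[[80,0,0],[0,0,0],0.3],[[80,0,0],[0,0,0],0.3]]}}

```text
time: 11.98
eef_pos: [0.5872, 0.0973, 0.1396]
tcp_rot: [[0.189, 0.982, -0.002], [0.982, -0.189, -0.002], [-0.002, -0.002, -1.0]]
wrist_force: [-0.4, -0.5, -6.6]
opening: 0.595
```

```bash
python3 -c "
from h import *
s,im=shot('w10');print(s['eef_pos'],s['wrist_force'],s['torque'],s['opening']*93,s['time'],rot_yaw(s),s['tcp_rot'].round(4))
cv2.imwrite('pics/w10b.png',cv2.resize(im,None,fx=1.55,fy=1.55,interpolation=cv2.INTER_CUBIC))
cv2.imwrite('pics/w10c.png',cv2.resize(im[30:170,120:320],None,fx=4,fy=4,interpolation=cv2.INTER_CUBIC))"
```

```text
[0.5872122  0.09732751 0.13955644] [-0.38422092 -0.54927214 -6.57170527] [-0.1177131  -0.06730435  0.01028565] 55.34711865638003 11.9833 79.12295716792886 [[ 0.1887  0.982  -0.0023]
 [ 0.982  -0.1887 -0.0021]
 [-0.0025 -0.0019 -1.    ]]
```

View pics/w10b.png

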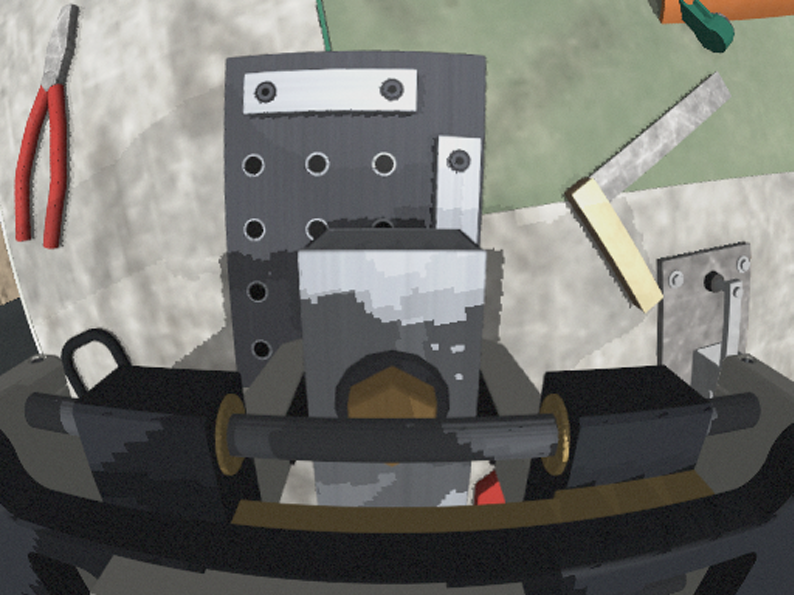

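View pics/w10c.png

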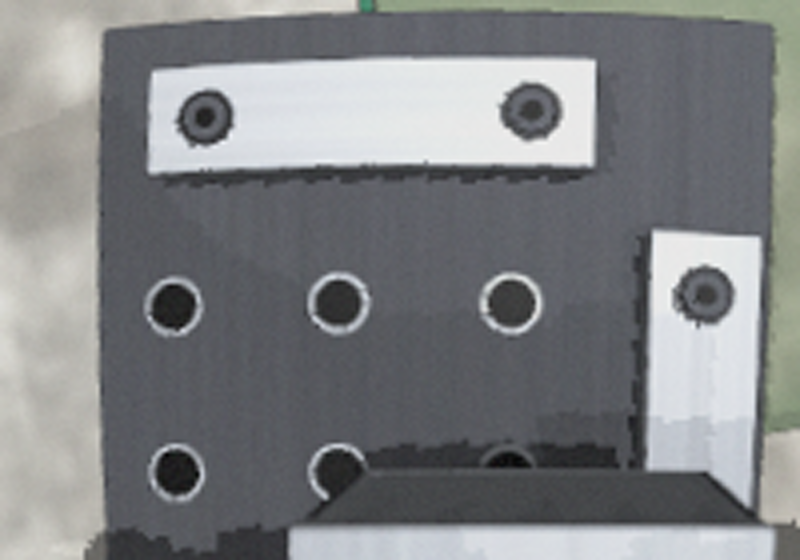

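```bash
python3 -c "
from h import *
s=pickle.load(open('pics/w10.pkl','rb'))
U=(np.array([(150,71),(596,60),(594,167),(149,173),(653,231),(760,237),(105,30),(772,24)])+.5)/4-.5+[120,30]
l=np.array([(-62,95,28),(38,95,28),(38,70,28),(-62,70,28),(50,57,28),(75,57,28),(-80,110,12),(80,110,12)])/1000
x,r=fit(s,U,l,(.57,.136,-10.7));print(x,r.tolist())
x2,r=fit(s,U[2:6],l[2:6],(.57,.136,-10.7));print(x2,r.tolist())
R=yawR(np.radians(x[2]))
tgt=np.array([x[0],x[1],0])+R@[.022,.02,.012];print('target tank',tgt)
# tank/lid in tool: front corners of lid plate top
for uv in [(298,250.5),(487,250.5)]:
  for dz in (.0174,):
    w=wpx2w(s,(np.array(uv)+.5)/1.55-.5,s['eef_pos'][2]+dz); print(s['tcp_rot'].T@(w-s['eef_pos'])*1000)
"
```

```text
[  0.569    0.1379 -12.1062] [[-0.19, -0.47], [0.48, -0.19], [0.41, 0.65], [-0.67, 0.77], [-0.86, -0.21], [0.69, -0.21], [-0.71, -0.35], [0.71, -0.09]]
[  0.5688   0.1383 -12.4696] [[0.56, 0.49], [-0.52, -0.08], [-0.81, -0.29], [0.74, -0.11]]
target tank [0.59470522 0.15284127 0.012     ]
[ 49.63736027 -27.33937033 -17.47032112]
[ 49.62454007  28.49800953 -17.57524377]
```

```bash
python3 -c "
from h import *
for n,H in (('w9',[[(254,40),(251,102),(251,166),(252,231)],[(317,36),(316,100),(315,165)],[(384,36),(382,99),(381,166)]]),('w10',[[(254,165),(254,230),(257.5,292),(261.5,350)],[(317,163.5),(317,230)],[(384,163.5)]])):
  s=pickle.load(open(f'pics/{n}.pkl','rb'))
  W=[[wpx2w(s,(np.array(u)+.5)/1.55-.5,.012)[:2] for u in c] for c in H]
  for c in W: 
    if len(c)>1:
      d=np.array(c[0])-c[-1]; print(n,'col',np.degrees(np.arctan2(d[1],d[0]))-90, np.linalg.norm(d)/(len(c)-1))
  d=W[2][0]-W[0][0]; print('row',np.degrees(np.arctan2(d[1],d[0])))
  d=W[1][1]-W[0][1]; print('row',np.degrees(np.arctan2(d[1],d[0])))
"
```

```text
w9 col -12.183990623729215 0.0403102462712901
w9 col -11.665709007234838 0.040315097730600304
w9 col -12.160634535663377 0.04026564083711722
row -12.464985516588806
row -12.84064434970386
w10 col -12.248587691080061 0.04030209430505851
w10 col -12.122481526315 0.04059526246832318
row -11.920061949915281
row -12.068084423354943
```

```bash
python3 -c "
from h import *
go((.5847,.1472,.080),77.9)"
```

```text
shift [ 48.6 -11.8  59.6] turn [-0.0017  0.0021  0.021 ] t 12.0333
```

Call:
{"name": "apply_moves", "arguments": {"rows": [[[20,-5,0],[0,0.001,0.01],0.3],[[38,-9,0],[0,0.001,0.021],0.3],[[48.6,-11.8,5],[0,0.001,0.021],0.3],[[48.6,-11.8,20],[-0.001,0.001,0.021],0.3],[[48.6,-11.8,40],[-0.001,0.001,0.021],0.3],[[48.6,-11.8,55],[-0.001,0.001,0.021],0.3],[[48.6,-11.8,59],[-0.001,0.001,0.021],0.3],[[48.6,-11.8,59],[-0.001,0.001,0.021],0.3],[[48.6,-11.8,59],[-0.001,0.001,0.021],0.3],[[48.6,-11.8,59],[-0.001,0.001,0.021],0.3]]}}

```text
time: 12.87
eef_pos: [0.5859, 0.1508, 0.0822]
tcp_rot: [[0.206, 0.978, 0.003], [0.978, -0.206, 0.003], [0.003, 0.002, -1.0]]
wrist_force: [0.7, 0.7, -6.2]
opening: 0.601
```

```bash
python3 -c "
from h import *
s,im=shot('w11');print(s['eef_pos'],s['wrist_force'],s['torque'],s['opening']*93,s['time'],rot_yaw(s),s['tcp_rot'].round(4))
cv2.imwrite('pics/w11b.png',cv2.resize(im,None,fx=1.55,fy=1.55,interpolation=cv2.INTER_CUBIC))
go((.5847,.1472,.0498),77.9)"
```

```text
[0.58585588 0.15078695 0.0821753 ] [ 0.74978412  0.65950207 -6.17567037] [-0.00997846 -0.07996503  0.02561877] 55.908592842332254 12.8667 78.08467451170125 [[ 0.2065  0.9785  0.0026]
 [ 0.9784 -0.2065  0.0026]
 [ 0.0031  0.002  -1.    ]]
shift [-4.  -0.4 32.5] turn [ 0.0022 -0.0032  0.0034] t 12.9167
```

View pics/w11b.png

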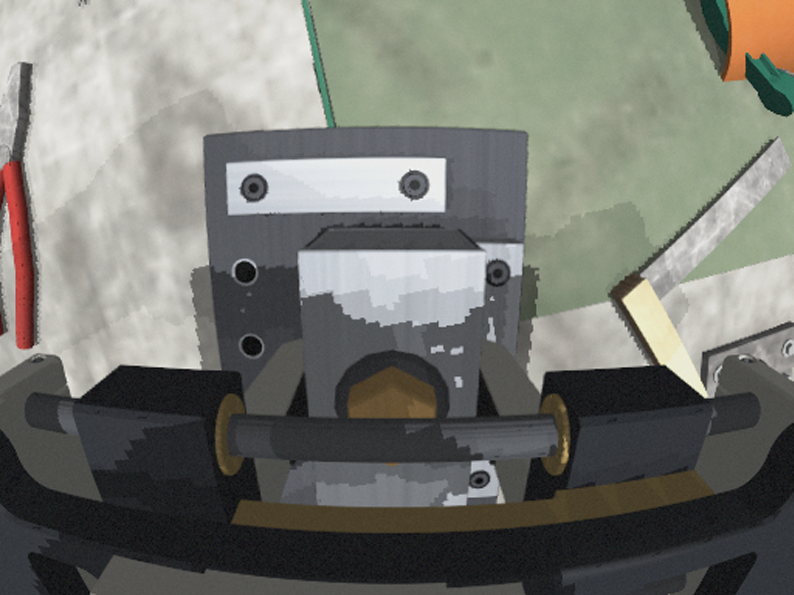

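```bash
python3 -c "
from h import *
s=pickle.load(open('pics/w11.pkl','rb'))
U=(np.array([(227,163),(445.5,158),(447,210.5),(228.5,215),(523,243),(205,135),(527,131)])+.5)/1.55-.5
l=np.array([(-62,95,28),(38,95,28),(38,70,28),(-62,70,28),(75,57,28),(-80,110,12),(80,110,12)])/1000
x,r=fit(s,U,l,(.57,.136,-10.7));print(x,r.tolist())
R=yawR(np.radians(x[2]))
print('target tank',np.array([x[0],x[1],0])+R@[.022,.02,.012])
im=cv2.imread('pics/w11.png');cv2.imwrite('pics/w11c.png',cv2.resize(im[70:180,120:350],None,fx=3.4,fy=3.4,interpolation=cv2.INTER_CUBIC))
"
```

```text
[  0.5695   0.138  -11.9677] [[-0.81, -0.72], [0.89, -0.78], [-0.54, 1.48], [-0.46, 0.48], [1.04, -0.21], [-1.26, -0.01], [0.93, -0.15]]
target tank [0.59516903 0.15300337 0.012     ]
```

View pics/w11c.png

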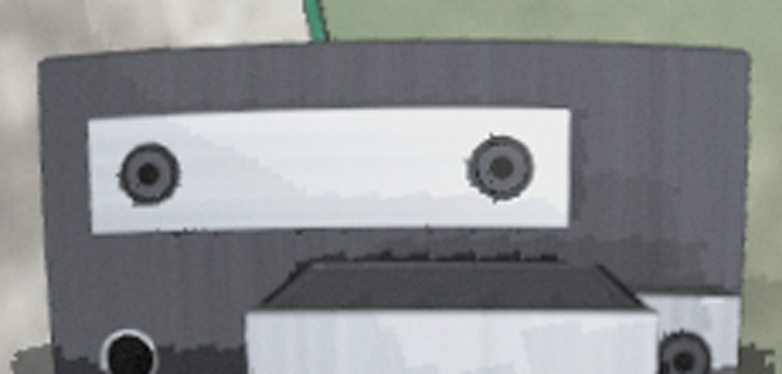

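Call:
{"name": "apply_moves", "arguments": {"rows": [[[-3,0,8],[0.001,-0.002,0.0025],0.3],[[-3,0,18],[0.001,-0.002,0.0025],0.3],[[-3,0,26],[0.001,-0.002,0.0025],0.3],[[-3,0,28],[0.001,-0.002,0.0025],0.3],[[-3,0,28],[0.001,-0.002,0.0025],0.3],[[-3,0,28],[0.001,-0.002,0.0025],0.3]]}}

```text
time: 13.42
eef_pos: [0.584, 0.1481, 0.0526]
tcp_rot: [[0.208, 0.978, -0.002], [0.978, -0.208, 0.0], [-0.0, -0.002, -1.0]]
wrist_force: [0.2, -0.3, -5.9]
opening: 0.601
```

```bash
python3 -c "
from h import *
s=bot.sense();print(s['wrist_force'],s['torque'],rot_yaw(s),s['tcp_rot'].round(4))
go((.5847,.1472,.0496),77.95)"
```

```text
[ 0.15928625 -0.3473926  -5.91319203] [-0.01034083 -0.13328114 -0.03064746] 77.98233873492035 [[ 2.082e-01  9.781e-01 -1.900e-03]
 [ 9.781e-01 -2.082e-01  3.000e-04]
 [-1.000e-04 -1.900e-03 -1.000e+00]]
shift [-0.7  0.9  3. ] turn [-0.0019  0.0001  0.0006] t 13.4167
```

Lower gently onto the plate.

Call:
{"name": "apply_moves", "arguments": {"rows": [[[0,0.5,1],[0,0,0.0005],0.3],[[0,0.5,2],[0,0,0.0005],0.3],[[0,0.5,3],[0,0,0.0005],0.3],[[0,0.5,3],[0,0,0.0005],0.3],[[0,0.5,3],[0,0,0.0005],0.3]]}}

```text
time: 13.83
eef_pos: [0.5846, 0.1479, 0.0501]
tcp_rot: [[0.209, 0.978, -0.001], [0.978, -0.209, 0.0], [-0.0, -0.001, -1.0]]
wrist_force: [-0.6, 0.2, -6.6]
opening: 0.601
```

```bash
python3 -c "
from h import *
s=bot.sense();print(s['wrist_force'],s['torque'],rot_yaw(s),s['tcp_rot'].round(4))
go((.5947,.1533,.0496),77.95)"
```

```text
[-0.56078366  0.19819383 -6.62334951] [ 0.0021342  -0.11894987  0.0474045 ] 77.94514870597031 [[ 2.088e-01  9.779e-01 -1.200e-03]
 [ 9.779e-01 -2.088e-01  3.000e-04]
 [-0.000e+00 -1.300e-03 -1.000e+00]]
shift [7.4 8.7 0.5] turn [-0.0013  0.     -0.0001] t 13.8333
```

Call:
{"name": "apply_moves", "arguments": {"rows": [[[0,0,0.5],[0,0,0],0.3],[[0,0,1],[0,0,0],0.3],[[0,0,1.4],[0,0,0],0.3],[[0,0,1.4],[0,0,0],0.3],[[0,0,1.4],[0,0,0],0.3]]}}

```text
time: 14.25
eef_pos: [0.5848, 0.1479, 0.0496]
tcp_rot: [[0.209, 0.978, -0.001], [0.978, -0.209, 0.0], [0.0, -0.001, -1.0]]
wrist_force: [-2.7, -0.5, 4.0]
opening: 0.6
```

Call:
{"name": "apply_moves", "arguments": {"rows": [[[0,1.5,-0.3],[0,0,0],0.3],[[0,3,-0.3],[0,0,0],0.3],[[0,4.5,-0.3],[0,0,0],0.3],[[0,6,-0.3],[0,0,0],0.3],[[0,7.2,-0.3],[0,0,0],0.3],[[0,7.8,-0.3],[0,0,0],0.3],[[0,7.8,-0.3],[0,0,0],0.3],[[0,7.8,-0.3],[0,0,0],0.3]]}}

```text
time: 14.92
eef_pos: [0.5924, 0.1473, 0.0496]
tcp_rot: [[0.208, 0.978, -0.001], [0.978, -0.208, 0.002], [0.001, -0.001, -1.0]]
wrist_force: [-3.7, -0.0, 4.7]
opening: 0.598
```

```bash
cat > st.py <<'E'
from h import *
s=bot.sense();R=s['tcp_rot'];print('F tool',(R.T@s['wrist_force']).round(2),'T tool',(R.T@s['torque']).round(3),'yaw',rot_yaw(s).round(3),'pos',s['eef_pos'].round(4),s['opening']*93,s['time']);go((.5947,.1533,.0496),77.95)
E
python3 st.py
```

```text
F tool [-0.78 -3.63 -4.69] T tool [ 0.629 -0.106  0.024] yaw 77.972 pos [0.5924 0.1473 0.0496] 55.57436766124895 14.9167
shift [6.3 1.  0. ] turn [-0.001  -0.0014  0.0004] t 14.9167
```

Call:
{"name": "apply_moves", "arguments": {"rows": [[[0,0.5,0],[0,0,0],0.3],[[0,1,0],[0,0,0],0.3],[[0,1.5,0],[0,0,0],0.3],[[0,1.5,0],[0,0,0],0.3],[[0,1.5,0],[0,0,0],0.3]]}}

```text
time: 15.33
eef_pos: [0.5932, 0.1472, 0.0496]
tcp_rot: [[0.208, 0.978, -0.002], [0.978, -0.208, 0.002], [0.001, -0.002, -1.0]]
wrist_force: [-4.9, 0.8, 5.8]
opening: 0.596
```

```bash
python3 st.py
```

```text
F tool [-0.23 -5.02 -5.81] T tool [ 0.886 -0.13   0.   ] yaw 77.998 pos [0.5932 0.1472 0.0496] 55.46978215595665 15.3333
shift [6.3 0.2 0.1] turn [-0.0024 -0.001   0.0008] t 15.3333
```

Call:
{"name": "apply_moves", "arguments": {"rows": [[[0,0.5,0],[0,0,0],0.3],[[0,1,0],[0,0,0],0.3],[[0,1,0],[0,0,0],0.3],[[0,1,0],[0,0,0],0.3]]}}

```text
time: 15.67
eef_pos: [0.5932, 0.1472, 0.0497]
tcp_rot: [[0.207, 0.978, -0.004], [0.978, -0.207, 0.001], [0.0, -0.004, -1.0]]
wrist_force: [-7.3, 0.6, 7.5]
opening: 0.601
```

```bash
python3 st.py
```

```text
F tool [-0.9  -7.32 -7.44] T tool [ 1.165 -0.124 -0.092] yaw 78.025 pos [0.5932 0.1472 0.0497] 55.89010524939146 15.6667
shift [6.3 0.2 0.1] turn [-0.0041 -0.0005  0.0013] t 15.6667
```

Call:
{"name": "apply_moves", "arguments": {"rows": [[[1,0,0],[-0.002,0,0],0.3],[[2,0,0],[-0.004,0,0],0.3],[[3,0,0],[-0.004,0,0],0.3],[[4,0,0],[-0.004,0,0],0.3],[[5,0,0],[-0.004,0,0],0.3],[[5.5,0,0],[-0.004,0,0],0.3],[[5.5,0,0],[-0.004,0,0],0.3],[[5.5,0,0],[-0.004,0,0],0.3]]}}

```text
time: 16.33
eef_pos: [0.5932, 0.1475, 0.0497]
tcp_rot: [[0.21, 0.978, -0.004], [0.978, -0.21, -0.007], [-0.008, -0.002, -1.0]]
wrist_force: [-9.3, -5.6, 12.7]
opening: 0.601
```

```bash
python3 st.py
```

```text
F tool [ -7.52  -7.96 -12.67] T tool [ 1.6   -1.262 -0.157] yaw 77.881 pos [0.5932 0.1475 0.0497] 55.90371862328349 16.3333
shift [6.  0.2 0. ] turn [-0.0024  0.0075 -0.0012] t 16.3333
```

Call:
{"name": "apply_moves", "arguments": {"rows": [[[0,0,-0.5],[0,0.002,0],0.3],[[0.5,0,-1],[0,0.004,0],0.3],[[1,0,-1],[0,0.004,0],0.3],[[1,0,-1],[0,0.004,0],0.3],[[1,0,-1],[0,0.004,0],0.3]]}}

```text
time: 16.75
eef_pos: [0.5934, 0.1486, 0.0496]
tcp_rot: [[0.21, 0.978, -0.003], [0.978, -0.21, -0.003], [-0.003, -0.003, -1.0]]
wrist_force: [-7.7, -4.0, 7.6]
opening: 0.599
```

```bash
python3 st.py
```

```text
F tool [-5.54 -6.68 -7.53] T tool [ 1.223 -1.181 -0.06 ] yaw 77.879 pos [0.5934 0.1486 0.0496] 55.70394455913643 16.75
shift [4.9 0.3 0. ] turn [-0.0027  0.0033 -0.0013] t 16.75
```

Call:
{"name": "apply_moves", "arguments": {"rows": [[[1,0,-0.3],[0,0.001,0],0.3],[[2,0,-0.3],[0,0.002,0],0.3],[[3,0,-0.3],[0,0.002,0],0.3],[[3,0,-0.3],[0,0.002,0],0.3],[[3,0,-0.3],[0,0.002,0],0.3],[[3,0,-0.3],[0,0.002,0],0.3]]}}

```text
time: 17.25
eef_pos: [0.5941, 0.1519, 0.0496]
tcp_rot: [[0.21, 0.978, -0.003], [0.978, -0.21, -0.0], [-0.001, -0.003, -1.0]]
wrist_force: [-7.3, -3.6, 5.2]
opening: 0.6
```

```bash
python3 st.py
```

```text
F tool [-5.06 -6.4  -5.21] T tool [ 1.062 -1.24  -0.044] yaw 77.896 pos [0.5941 0.1519 0.0496] 55.8066382110885 17.25
shift [1.5 0.3 0. ] turn [-0.0026  0.0009 -0.0009] t 17.25
```

Sliding freely along the long bar; about 1.5 mm remains.

Call:
{"name": "apply_moves", "arguments": {"rows": [[[0.7,0,0],[0,0,0],0.3],[[1.4,0,0],[0,0,0],0.3],[[2,0,0],[0,0,0],0.3],[[2.5,0,0],[0,0,0],0.3],[[2.5,0,0],[0,0,0],0.3],[[2.5,0,0],[0,0,0],0.3]]}}

```text
time: 17.75
eef_pos: [0.5945, 0.1537, 0.0497]
tcp_rot: [[0.21, 0.978, -0.003], [0.978, -0.21, -0.001], [-0.002, -0.003, -1.0]]
wrist_force: [-6.7, -5.7, 5.9]
opening: 0.596
```

```bash
python3 st.py
```

```text
F tool [-6.96 -5.35 -5.82] T tool [ 1.063 -1.301 -0.076] yaw 77.881 pos [0.5945 0.1537 0.0497] 55.46749657416738 17.75
shift [-0.4  0.2  0.1] turn [-0.0028  0.0018 -0.0012] t 17.75
```

Call:
{"name": "apply_moves", "arguments": {"rows": [[[1,0.5,0],[0,0,0],0.3],[[2,1,0],[-0.001,0.002,0],0.3],[[3,1.5,0],[-0.002,0.003,0],0.3],[[3,1.5,0],[-0.002,0.003,0],0.3],[[3,1.5,0],[-0.002,0.003,0],0.3],[[3,1.5,0],[-0.002,0.003,0],0.3]]}}

```text
time: 18.25
eef_pos: [0.5946, 0.1538, 0.0497]
tcp_rot: [[0.21, 0.978, -0.005], [0.978, -0.21, -0.003], [-0.004, -0.005, -1.0]]
wrist_force: [-11.4, -9.0, 10.6]
opening: 0.594
```

```bash
python3 st.py; python3 -c "
from h import *
s,im=shot('w12')
c=viewer.read_camera('scene');cv2.imwrite('pics/s12.png',c)
cv2.imwrite('pics/w12b.png',cv2.resize(im[80:330,110:370],None,fx=2.3,fy=2.3,interpolation=cv2.INTER_CUBIC))"
```

```text
F tool [-11.23  -9.28 -10.53] T tool [ 1.69  -2.09  -0.209] yaw 77.858 pos [0.5946 0.1538 0.0497] 55.28067895582915 18.25
shift [-0.5  0.2  0.1] turn [-0.0046  0.0043 -0.0016] t 18.25
```

View pics/w12b.png

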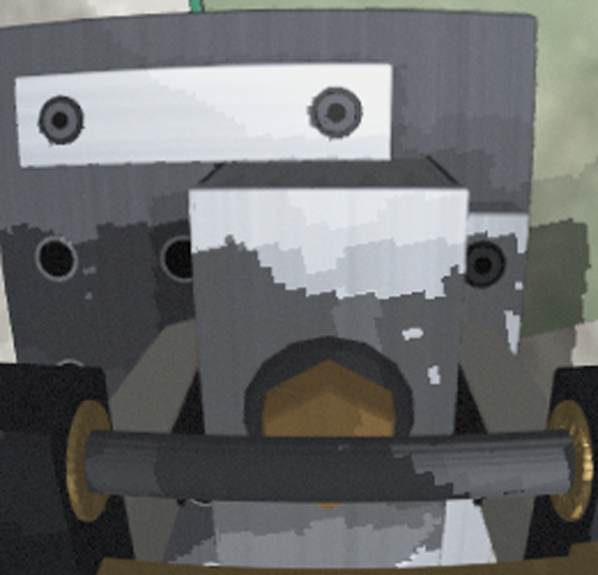

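Call:
{"name": "apply_moves", "arguments": {"rows": [[[1,1,0],[-0.003,0.003,0],0.3],[[2,2,0],[-0.006,0.006,0],0.3],[[3,3,0],[-0.008,0.008,0],0.3],[[4,4,0],[-0.009,0.009,0],0.3],[[4,4,0],[-0.009,0.009,0],0.3],[[4,4,0],[-0.009,0.009,0],0.3],[[4,4,0],[-0.009,0.009,0],0.3]], "squeeze": 55}}

```text
time: 18.93
eef_pos: [0.5947, 0.1538, 0.0497]
tcp_rot: [[0.211, 0.978, -0.005], [0.978, -0.211, -0.003], [-0.004, -0.005, -1.0]]
wrist_force: [-18.7, -12.1, 20.2]
opening: 0.596
```

```bash
python3 st.py
```

```text
F tool [-15.81 -15.82 -20.04] T tool [ 3.235 -3.338 -0.262] yaw 77.846 pos [0.5947 0.1538 0.0497] 55.460193627127204 18.9333
shift [-0.5  0.1  0.1] turn [-0.0047  0.0039 -0.0018] t 18.9333
```

View pics/s12.png

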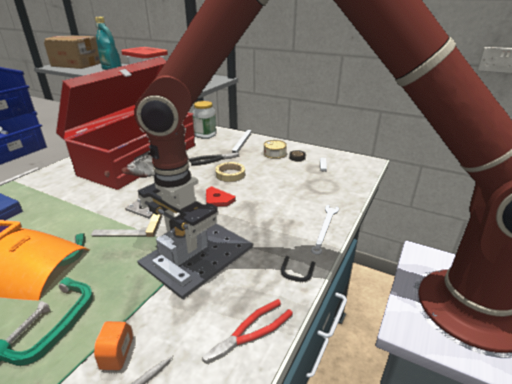

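Call:
{"name": "apply_moves", "arguments": {"rows": [[[0,0,-0.5],[-0.003,0.003,0],0.3],[[0,0,-1],[-0.005,0.005,0],0.3],[[0,0,-1.5],[-0.008,0.008,0],0.3],[[0,0,-1.5],[-0.008,0.008,0],0.3],[[0,0,-1.5],[-0.008,0.008,0],0.3],[[0,0,-1.5],[-0.008,0.008,0],0.3]]}}

```text
time: 19.43
eef_pos: [0.5945, 0.1538, 0.0497]
tcp_rot: [[0.21, 0.978, 0.003], [0.978, -0.21, 0.003], [0.004, 0.002, -1.0]]
wrist_force: [-13.5, -11.6, 12.3]
opening: 0.601
```

```bash
python3 st.py
```

```text
F tool [-14.12 -10.71 -12.41] T tool [ 3.252 -3.47  -0.288] yaw 77.866 pos [0.5945 0.1538 0.0497] 55.877097844014756 19.4333
shift [-0.5  0.3  0.1] turn [ 0.0022 -0.0038 -0.0015] t 19.4333
```

Call:
{"name": "apply_moves", "arguments": {"rows": [[[0,1,0],[0.001,-0.002,0],0.3],[[0.5,2,0],[0.001,-0.003,0],0.3],[[1,2,0],[0.001,-0.004,0],0.3],[[1,2,0],[0.001,-0.004,0],0.3],[[1,2,0],[0.001,-0.004,0],0.3],[[1,2,0],[0.001,-0.004,0],0.3]]}}

```text
time: 19.93
eef_pos: [0.5947, 0.1538, 0.0496]
tcp_rot: [[0.21, 0.978, -0.003], [0.978, -0.21, -0.002], [-0.003, -0.002, -1.0]]
wrist_force: [-19.0, -11.9, 14.7]
opening: 0.604
```

```bash
python3 st.py; python3 -c "
from h import *
s,im=shot('w13')
c=viewer.read_camera('scene')
a=cv2.resize(im[100:330,110:370],None,fx=2,fy=2,interpolation=cv2.INTER_CUBIC)
b=cv2.resize(c[200:300,130:255],None,fx=2.2,fy=2.2,interpolation=cv2.INTER_CUBIC)
o=np.zeros((460,800,3),np.uint8);o[:,:520]=a;o[:220,523:798]=b
cv2.imwrite('pics/w13b.png',o)"
```

```text
F tool [-15.66 -16.14 -14.6 ] T tool [ 3.55  -3.441 -0.455] yaw 77.903 pos [0.5947 0.1538 0.0496] 56.17311673459455 19.9333
shift [-0.5  0.1  0. ] turn [-0.0022  0.0025 -0.0008] t 19.9333
```

View pics/w13b.png

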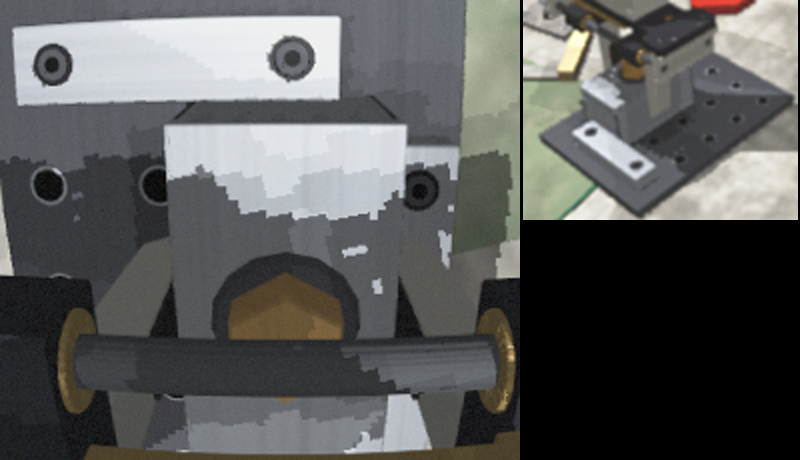

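Call:
{"name": "apply_moves", "arguments": {"rows": [[[0.5,0.5,0],[-0.0015,0.0015,0],0.3],[[0.5,0.5,0],[-0.0015,0.0015,0],0.3],[[0.5,0.5,0],[-0.0015,0.0015,0],0.3],[[0.5,0.5,0],[-0.0015,0.0015,0],0.3],[[0.5,0.5,0],[-0.0015,0.0015,0],0.3],[[0.5,0.5,0],[-0.0015,0.0015,0],0.3],[[0.5,0.5,0],[-0.0015,0.0015,0],0.3],[[0.5,0.5,0],[-0.0015,0.0015,0],0.3]]}}

```text
time: 20.7
eef_pos: [0.5947, 0.1538, 0.0496]
tcp_rot: [[0.21, 0.978, -0.002], [0.978, -0.21, -0.002], [-0.002, -0.002, -1.0]]
wrist_force: [-19.8, -13.1, 16.9]
opening: 0.599
```

```bash
python3 st.py; python3 -c "
from h import *
s,im=shot('w14');print(s['qd'].round(2))
cv2.imwrite('pics/w14b.png',cv2.resize(im[60:330,110:370],None,fx=2.2,fy=2.2,interpolation=cv2.INTER_CUBIC))
cv2.imwrite('pics/t14.png',viewer.read_camera('top'))"
```

```text
F tool [-16.97 -16.7  -16.79] T tool [ 3.762 -3.545 -0.469] yaw 77.899 pos [0.5947 0.1538 0.0496] 55.706352553845456 20.7
shift [-0.5  0.1  0. ] turn [-0.0019  0.0021 -0.0009] t 20.7
[ 0.01 -0.02 -0.11  0.05 -0.   -0.04  0.01]
```

View pics/w14b.png

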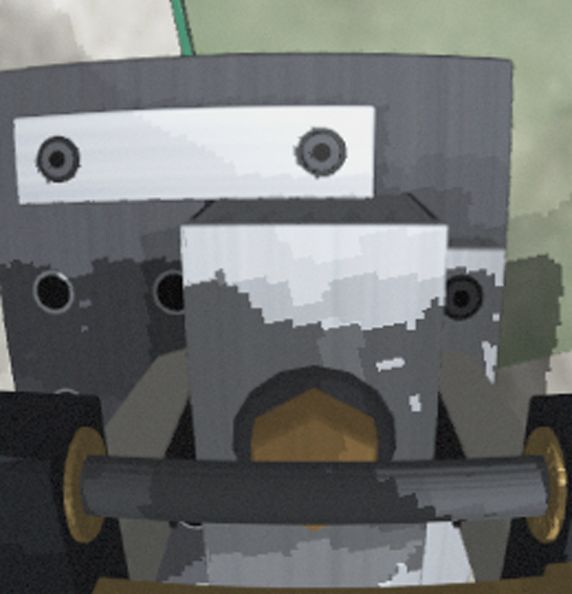

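View pics/t14.png

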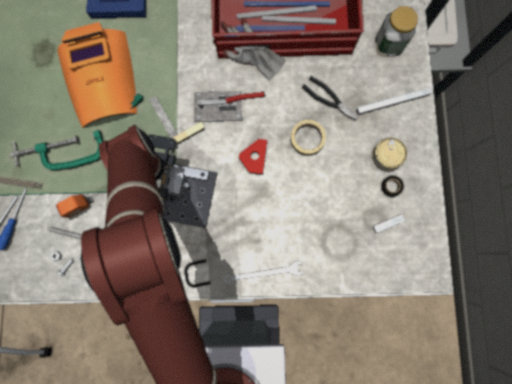

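```bash
python3 -c "
from workcell import workorder
print(workorder.hand_in())"
```

```text
the job is handed in; nothing more can be done
None
```

The lid is on the tank, and the closed tank is on the fixture plate, pushed into the corner against both stops and still held. I handed the job in at about 21 s; no verdict is reported.

**Lid:** I picked it up by the hexagon plug and lowered it onto the tank. It came to rest at exactly the seated height. A wrist picture after release fitted a level lid plate at 55 mm, and its centre and angle matched the tank within about 0.6 mm and 0.1°.

**Tank:** I gripped it across the 56 mm, stood it on the plate, slid it against the long stop and then along that to the short one.

**Final checks:**

| Check | Reading |
|---|---|
| Push toward each stop | about 17 N; plate friction may take some of it, and the tank did not move when I pushed harder |
| Push down | about 17 N |
| Position along the long stop | 0.5 mm further toward the short stop than the camera estimate |
| Position across the plate | within 0.1 mm of the camera estimate |
| Angle | within 0.1° of the fixture |
| Joint speeds | close to zero |
| Other loose things | lie where they were in the top picture |

**Left over:** the tool leans about 0.1° under the push on each axis. I could not measure the tank's own tilt to that precision.

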